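# Slide the bush plate over the hidden pin of a drilling jig and hold it down

### The job

Fit the loose bush plate to the drilling jig: lay it on the sprung strips between the jig's rails with its rounded nose towards the bridge, and slide it in under the bridge until its slot drops over the locating pin hidden there. Press the plate fully home, flush on the jig's floor against the springs, and finish while still holding it down, because it springs up when let go. Leave the paste tin, the vee block and the valve spring where they are.

Things in the scene. Friction and masses are not known exactly. Their poses are not given: they have to be found in the camera images.
- jig: drilling jig fixed to the bench: dark steel base 205 x 116 mm (its x, y), whose top is the channel floor at z = 16 mm. Origin: centre of its underside. x runs along the channel from the open front (-x) to the bridge (+x), z up. The plate is home when its origin is at jig x = 20, y = 0, z = 16 mm, axes parallel to the jig's, its nose to +x; the grip bar is then at jig x = -20 mm
- channel_front (a point): where to lay the plate first: jig x = -45, y = 0, z = 24 mm (top of the raised strips); a plate with its origin here is clear of the bridge. Steel rails either side, inner faces at y = +-38.5 mm (77 mm apart), tops at z = 30 mm, with lips (jig x = -97 to 12 mm) flaring outwards up to about z = 36 mm
- bridge_top (a point): centre of the top of the bridge, a steel bar across the channel at jig x = 35 to 85 mm; this point is at jig x = 60, y = 0, z = 49.5 mm, underside at z = 39.5 mm (screw heads on top reach 53 mm). The pin is hidden right under this point; there is no end stop behind it
- pin_foot (a point): foot of the locating pin under the bridge, on the channel floor: jig x = 60, y = 0, z = 16 mm; axes parallel to the jig's. The pin is 12 mm in diameter and 6.5 mm tall, its last 2 mm tapered to 8 mm
- lifter (a joint): sprung lifter: two aluminium strips along the channel floor (jig x = -87 to 28 mm, y = +-22 mm) that sink together. 0 = up, tops 8 mm above the floor, 1.5 mm above the pin's top; 0.008 m = flush with the floor. The springs just carry the plate; pressing it home takes 5 to 6 N more. Off the pin's place, the plate is stopped by the pin's top after 1.5 mm
- cover: loose bush plate, aluminium, 120 x 72 mm (its x, y), 10 mm thick, about 0.25 kg, with a half-round nose on its +x edge (whole plate x = -60 to 65 mm). Origin: underside, centre of the 120 x 72 mm; x towards the nose, z up. A drill bush 3 mm high is on top at x = 8 mm. The through slot for the pin, 16 mm along x by 20 mm along y, is at x = 40 mm, y = 0
- cover_slot (a point): centre of the plate's slot on its underside: plate x = 40, y = 0, z = 0 mm; axes parallel to the plate's
- cover_grip (a point): middle of the plate's black grip bar, a block 20 mm along plate x, 62 mm along y, 24 mm high (z = 20 to 44 mm above the plate's underside) on two posts; this point is at plate x = -40, y = 0, z = 32 mm. Grip it across its 20 mm, from above
- paste_tin: bystander: round tin, 66 mm diameter, 27 mm high, yellow lid; origin under its centre
- vee_block: bystander: ground steel vee block 59 x 78 x 40 mm; origin under its centre
- valve_spring: bystander: dark coil spring standing upright, 33 mm diameter, 46 mm high; origin under its centre
Things that resemble listed ones, but are neither listed nor needed, are in the scene too. There is more than one size of the jig; the job needs the larger. Of the things that look like the cover, take the one that is farthest from the robot's base at the start.

How it is judged:
By the outcome, as a careful person would: the job done as asked, in the order asked, and still so for the second after the job is handed in, while the arm keeps its last pose, push and grip.
It also fails if it takes over 37 s, if anything falls off the work surface, if the arm or the gripper's body presses on something with over 40 N, if the wrist force passes 120 N, or if a joint passes its speed limit or range.

### The arm

A 6-joint arm with a two-finger parallel gripper is mounted at the origin on a cart in front of the work surface, level with it; the furniture and walls round the work are solid. World frame = base frame: x ahead of the robot, y to its left, z up, the work surface at z = 0. Lengths are in mm, angles in rad, forces in N, time in s.
With the tool pointing down it reaches from about 400 to 925 mm from the base axis. Payload 12.5 kg.
Tool frame: the origin (TCP) lies between the finger pads; the fingertips stand 19 mm ahead of it and the grasp point (between the pads) is the TCP (env.nose_length is the distance from the TCP to the fingertips, in mm); z points along the fingers, y is the line along which they close (so a half turn about z gives the same grasp; the last joint's range is limited). The gripper opens to 95 mm and grips with 3 to 60 N. Pads are 20 mm wide; open, the fingers measure 119 mm over their backs; the gripper's body (75 mm by 180 mm) begins 59 mm behind the grasp point.
Start: joints at [-1.221, 0.491, 1.559, -0, 1.092, -0.106], TCP at [275.137, -561.199, 233.661] pointing down, gripper open.
Joint ranges: [-3.1, 3.1], [-0.84, 2.19], [0.05, 2.79], [-1.13, 4.28], [0.06, 2.93], [-2.69, 2.69]. Speed limits (rad/s): [2.22, 2.22, 2.79, 3.14, 3.14, 3.14].

### API

Orientations are given as [roll, pitch, yaw] about the fixed x, y, z axes, in that order (R = Rz(yaw) Ry(pitch) Rx(roll)).
In Python, from cell import env gives the robot as it stands. The module is installed in compiled form; this text tells all that it offers.
- The arm moves only by the tool drive_tool, never from a script. Its argument "rows" is a list that holds one entry, the list of rows, each a list of 7 numbers: the shift along the tool's x, y, z scaled (see below), then the turn, a rotation vector about the tool's x, y, z scaled (see below), then the opening, from 0 (shut) to 1 (fully open). In form: [[[tx, ty, tz, ax, ay, az, jaw], ...]]. A call has 1 to 5 rows; each row shifts and turns the commanded pose from where the row before left it, along the tool's axes as they then stand; what a row does not reach is not made up. The controller multiplies each number of a shift by 250 mm and each number of a turn by 180 degrees. A row lasts 1/8 s, in which the tool goes at most 62.5 mm and 10.7 degrees, less where a joint would pass 70% of its speed; a pose out of reach is approached as far as the arm can. A call with a number of a shift or a turn outside -1 to 1 is refused whole. A call with a gripper value outside its range is refused whole. The fingers move at their own pace and stop on an object; the grip force is fixed at half the most. Time passes only in rows, so rows that do not move let the fingers close. It gives the time, the measured TCP pose, the force, the opening and the grip force at its end, in the units of the state.
- env.state(): the state, without advancing time (a new reading comes with each control period).
- env.read_camera(name): name is "scene" or "top" or "wrist"; returns a dict with "color" (384x512x3 uint8, blue, green, red), "camera_matrix" (3x3 intrinsics, pixels), "k1" (the pictures are not rectified: a ray, as slopes to the right and down, at radius r is drawn at 1 + k1 r^2 times it, then the intrinsics apply), "pose" (4x4, takes a point from camera to world coordinates). Camera axes: x right, y up, looking along -z (the intrinsics and any distortion apply to the point x, -y, -z); pixel columns grow to the right and rows downward; lengths in mm; the calibration is good to about 2 mm. A picture is of the moment at which its call begins. There is no depth.
- env.job_done(): hands the job in; it is judged then, once.
Trained networks look in a picture, given as the dict that the camera call returned (one of the last four; its "shot" number tells which), for a name from the list of things; names that differ only in an ending like _2 or _b are one class to them, and where a whole thing is asked for, a point or a joint stands for the part that bears it (a point fixed in the world has none). Each returns a list of dicts, best first, with "score" (0 to 1); they miss things now and then, are a little off and sometimes report something else, mostly with a low value. They report only what shows in the picture. A call takes as long as a camera call. They do not tell look-alikes from the thing itself.
- env.search_frame(name, picture): "at" ([x, y, z] in mm, in the coordinates of the camera as it stood for that picture, good to about 4 mm: the middle of the surface that is visible of it).
- env.place_of(name, picture): "at" ([x, y, z] in mm, in the coordinates of the camera as it stood for that picture, good to about 4 mm: a listed point, or the origin of a listed thing).
The state is a dict: "t": time; "joints": joint angles; "qvel": joint speeds; "tau": joint torques, N m; "eef_pos": TCP position; "tcp_rot": TCP orientation; "ft_force": force on the tool from outside, world axes, zero at the start; "moment": the same for the moment, N m; "opening": opening from 0.0 (shut) to 1.0 (fully open); "grip_force": force on a finger pad.
Only numpy, scipy, OpenCV 4.12 (cv2) and the standard library are available. Lean on these libraries where they do the work, as an engineer would, in place of code of your own. Each camera call takes 0.05 s, during which the arm holds its last target. There are 200 camera calls.

## Working session

There is one attempt and no reset: what is moved stays moved. The work goes in short steps, Python scripts to look and compute and a tool call to move; the robot and the scene stay as the last step left them, time stands still between calls to the robot, and variables do not carry over. Pictures are saved under pics/ and viewed, at most 12 in all, crops included, and the job is handed in when it is done.

Besides the shell and the picture viewer there is one more tool, called after "Call:" in YAML: its name, and indented under it one key for each argument. drive_tool: Moves the arm, as the interface text tells. Its arguments: {"type":"object","properties":{"rows":{"type":"array","items":{"type":"array","items":{"type":"array","items":{"type":"number","minimum":-1,"maximum":1}}}}},"required":["rows"]}

```bash
mkdir -p pics; cat > h.py <<'E'
import numpy as np, cv2
from cell import env
from scipy.spatial.transform import Rotation as R
def w(p,pic):
    return (pic["pose"]@np.r_[p,1])[:3]
def proj(P,pic):
    c=np.linalg.inv(pic["pose"])@np.r_[P,1]; s=np.array([c[0],-c[1]])/-c[2]
    s=s*(1+pic["k1"]*(s@s)); K=pic["camera_matrix"]; return (K@np.r_[s,1])[:2]
def ray(u,v,pic):
    K=pic["camera_matrix"]; d=np.linalg.inv(K)@np.array([u,v,1.]); d=d[:2]; s=d.copy()
    for _ in range(20): s=d/(1+pic["k1"]*(s@s))
    T=pic["pose"]; return T[:3,3],T[:3,:3]@np.array([s[0],-s[1],-1])
def onz(u,v,z,pic):
    o,d=ray(u,v,pic); return o+d*(z-o[2])/d[2]
def tri(obs):
    A=np.zeros((3,3));b=np.zeros(3)
    for u,v,pic in obs:
        o,d=ray(u,v,pic); d=d/np.linalg.norm(d); M=np.eye(3)-np.outer(d,d); A+=M;b+=M@o
    return np.linalg.solve(A,b)
E
python3 - <<'E'
from h import *
np.set_printoptions(precision=1,suppress=True)
ims=[]
for c in ["scene","top"]:
    p=env.read_camera(c); ims.append(p["color"]); cv2.imwrite(f"pics/{c}0.png",p["color"])
    print(c,p["pose"][:3,3])
    for n in ["jig","bridge_top","cover","cover_grip","channel_front","paste_tin","vee_block","valve_spring"]:
        for d in env.place_of(n,p): 
            if d["score"]>.2:
                P=w(d["at"],p); print(n,round(d["score"],2),P,proj(P,p))
s=env.state(); print(s["tcp_rot"],s["opening"],s["t"],s["ft_force"])
E
```

```text
scene [-137.6  922.5  788.1]
jig 0.84 [590.1  62.6  -0.5] [239.4 204.2]
jig 0.57 [ 546.  -107.2   -2.8] [278.3 187.5]
jig 0.21 [ 603.5 -109.4   17. ] [266.  177.6]
bridge_top 0.77 [621.4  73.5  33.4] [230.  194.2]
bridge_top 0.73 [ 605.8 -109.7   54. ] [265.6 168.7]
bridge_top 0.7 [552.5 242.1   1.3] [212.  234.6]
cover 0.86 [379.1 179.4   0.7] [269.8 246.6]
cover 0.68 [551.3 241.9   0. ] [212.4 235.1]
cover 0.46 [590.9 239.4  -2.3] [203.6 230.4]
cover_grip 0.93 [338.1 179.2  34.3] [281.7 243.3]
cover_grip 0.87 [509.3 245.6  31.4] [221.3 233. ]
channel_front 0.94 [557.4  56.4  18. ] [248.  202.2]
channel_front 0.59 [ 493.2 -106.7   22.3] [290.7 186.4]
paste_tin 0.58 [736.5  74.7   1.5] [205.7 191.1]
vee_block 0.6 [575.5 423.1   0.5] [163.1 263.8]
vee_block 0.25 [ 546.9 -109.5   -1.8] [278.5 186.9]
valve_spring 0.66 [741.3  71.8  -2.1] [205.3 191.1]
valve_spring 0.54 [ 460.9 -324.9   -1.3] [327.8 170.2]
top [ 407.3   70.5 1345.9]
jig 0.92 [ 539.8 -106.5   -2.3] [314.7 201.1]
jig 0.86 [587.1  65.3  -2.4] [255.5 184.6]
bridge_top 0.9 [619.4  76.1  32.4] [251.8 171.7]
bridge_top 0.59 [ 601.5 -109.3   46.5] [317.7 177.5]
bridge_top 0.5 [ 542.9 -106.4    2.4] [314.9 199.8]
cover 0.88 [550.9 246.7   3. ] [192.6 196.6]
cover 0.71 [376.5 193.3  -1.4] [210.4 257.6]
cover_grip 0.96 [334.5 179.6  36. ] [213.9 273.3]
cover_grip 0.83 [509.1 248.4  33.5] [190.3 210.2]
channel_front 0.96 [ 496.  -108.    24.2] [316.7 215.6]
channel_front 0.59 [553.   57.7  18.7] [258.2 195.5]
channel_front 0.56 [550.  248.6   2.2] [191.9 196.9]
paste_tin 0.81 [733.5  76.   -2.9] [252.1 135.4]
vee_block 0.76 [576.2 425.    0.4] [131.6 187.7]
vee_block 0.42 [507.2 245.2  35.5] [191.3 210.8]
valve_spring 0.67 [ 461.4 -323.6   -0.3] [389.9 228.3]
[3.1 0.  0.5] 0.9996951262025778 0.9 [-0.2  0.3 -0.3]
```

```bash
ls pics
```

```text
scene0.png
top0.png
```

```bash
python3 - <<'E'
import cv2
a=cv2.imread("pics/top0.png")[100:310,90:420]; cv2.imwrite("pics/top0c.png",cv2.resize(a,(792,504),interpolation=cv2.INTER_CUBIC))
a=cv2.imread("pics/scene0.png")[130:290,130:350]; cv2.imwrite("pics/sc0c.png",cv2.resize(a,(792,576),interpolation=cv2.INTER_CUBIC))
E
```

```text
(no output)
```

View pics/top0c.png

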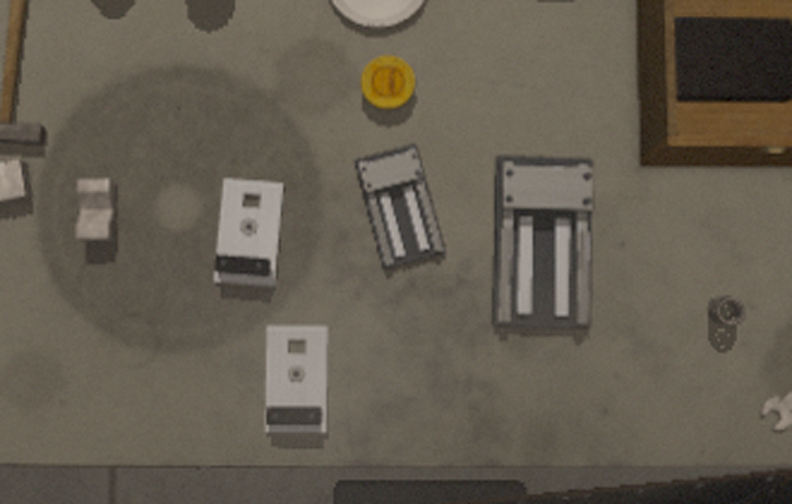

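View pics/sc0c.png

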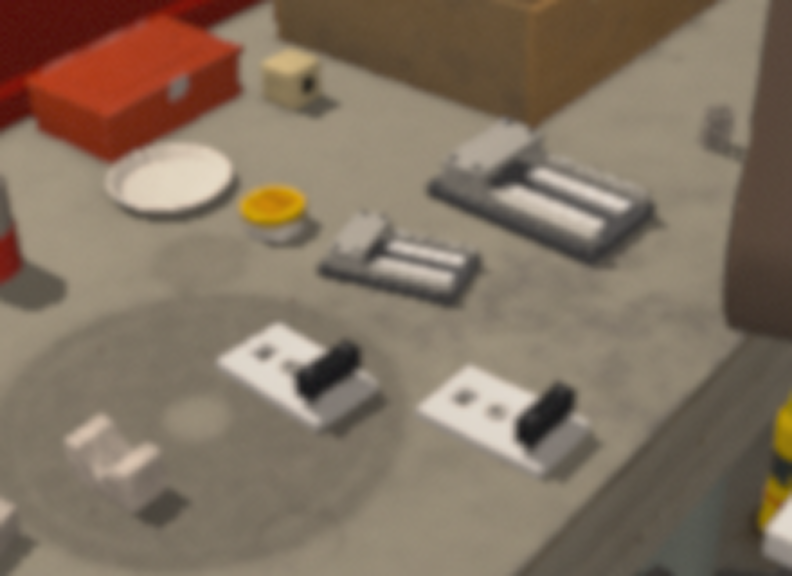

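The top view shows two plates, two jigs and the paste tin:

| Thing | Full-image pixel | World (x, y) | Notes |
|---|---|---|---|
| Plate A | (193,197) | (551, 246) | 603 mm from the base |
| Plate B | (211,257) | (377, 182) | 420 mm from the base |
| Small jig | (256,185) | – | – |
| Large jig | (315,201) | – | – |
| Paste tin | (252,135) | – | – |

By the description I choose plate A, the farthest from the base, and the large jig. I'll move so the wrist camera sees both.

```bash
cat >> h.py <<'E'
def plan(P,yaw,N,Rt=None):
    "N equal rows from the present pose to P, tool down with yaw"
    s=env.state(); r0=R.from_euler("xyz",s["tcp_rot"]); r1=R.from_euler("xyz",[np.pi,0,yaw]) if Rt is None else Rt
    rv=(r0.inv()*r1).as_rotvec(); p0=np.array(s["eef_pos"]); d=(np.array(P)-p0)/N
    for k in range(N):
        r=r0*R.from_rotvec(rv*k/N)
        print(np.r_[r.inv().apply(d)/250, rv/N/np.pi].round(4).tolist())
E
python3 - <<'E'
from h import *
s=env.state(); print(s["tcp_rot"],s["eef_pos"])
plan([430,-107,300],np.pi/2,9)
E
```

```text
[3.14149529e+00 3.93422277e-05 4.55816528e-01] [ 275.13722133 -561.19716703  233.65921988]
[0.1507, -0.151, -0.0295, 0.0, 0.0, -0.0394]
[0.1682, -0.1312, -0.0295, 0.0, 0.0, -0.0394]
[0.1831, -0.1094, -0.0295, 0.0, 0.0, -0.0394]
[0.1952, -0.0859, -0.0295, 0.0, 0.0, -0.0394]
[0.2043, -0.0612, -0.0295, 0.0, 0.0, -0.0394]
[0.2103, -0.0354, -0.0295, 0.0, 0.0, -0.0394]
[0.2131, -0.0092, -0.0295, 0.0, 0.0, -0.0394]
[0.2126, 0.0172, -0.0295, 0.0, 0.0, -0.0394]
[0.2088, 0.0434, -0.0295, 0.0, 0.0, -0.0394]
```

Call:
drive_tool:
  rows:
    - [[0.15,-0.15,-0.03,0,0,-0.04,0.55],[0.17,-0.13,-0.03,0,0,-0.04,0.55],[0.183,-0.11,-0.03,0,0,-0.04,0.55],[0.195,-0.086,-0.03,0,0,-0.04,0.55],[0.204,-0.061,-0.03,0,0,-0.04,0.55]]

```text
t: 1.52
eef_pos: [360.9, -307.3, 271.5]
tcp_rot: [3.141, 0.0, 1.088]
ft_force: [-0.4, 0.2, 1.1]
opening: 0.565
grip_force: 0.0
```

Call:
drive_tool:
  rows:
    - [[0.21,-0.035,-0.03,0,0,-0.04,0.55],[0.213,-0.01,-0.03,0,0,-0.04,0.55],[0.213,0.017,-0.03,0,0,-0.04,0.55],[0.21,0.043,-0.03,0,0,-0.04,0.55],[0,0,0,0,0,0,0.55]]

```text
t: 2.15
eef_pos: [427.5, -103.2, 301.8]
tcp_rot: [3.14, 0.0, 1.593]
ft_force: [-0.0, -0.2, 0.1]
opening: 0.547
grip_force: 0.0
```

```bash
cat > look.py <<'E'
from h import *
import sys
np.set_printoptions(precision=1,suppress=True)
p=env.read_camera("wrist"); cv2.imwrite(f"pics/{sys.argv[1]}.png",p["color"])
print(p["pose"].round(3)); s=env.state(); print(s["t"],s["eef_pos"],s["tcp_rot"],s["opening"])
for n in sys.argv[2:]:
    for d in env.place_of(n,p):
        if d["score"]>.3:
            P=w(d["at"],p); print(n,round(d["score"],2),P,proj(P,p))
E
python3 look.py w1 jig bridge_top channel_front
```

```text
[[  1.   -0.   -0.  425.6]
 [  0.    1.    0.3 -21. ]
 [  0.   -0.3   1.  452.9]
 [  0.    0.    0.    1. ]]
2.2 [ 427.2 -104.7  301.4] [3.1 0.  1.6] 0.5473445388147824
jig 0.93 [ 543.  -111.6   -4.5] [321.6 162.5]
jig 0.68 [588.4  60.9   1.6] [366.   43.6]
bridge_top 0.75 [ 604.2 -109.3   44.5] [372.2 168.6]
bridge_top 0.63 [625.3  73.5  31.9] [404.7  29.1]
channel_front 0.91 [ 501.6 -101.4   21.1] [298.8 158.7]
channel_front 0.89 [558.3  57.1  16.5] [347.8  44.1]
channel_front 0.55 [ 607.1 -108.2   12.4] [365.8 163.3]
```

View pics/w1.png

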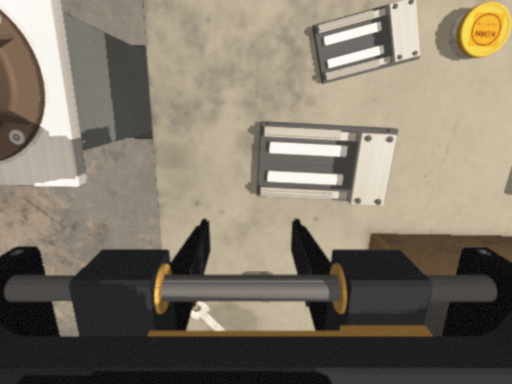

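The wrist view shows the large jig at pixels (260–397, 122–206) with its bridge on the right, and the small jig above it. I'll take a second, closer view for measuring.

Call:
drive_tool:
  rows:
    - [[0,0.22,0.16,0,0,0.007,0.55],[-0.03,0.22,0.16,0,0,0,0.55],[0,0,0,0,0,0,0.55],[0,0,0,0,0,0,0.55]]

```text
t: 2.85
eef_pos: [527.0, -113.2, 227.6]
tcp_rot: [-3.14, -0.0, 1.563]
ft_force: [-0.4, -0.2, 0.7]
opening: 0.549
grip_force: 0.0
```

```bash
python3 look.py w2 jig bridge_top channel_front; python3 -c "
import cv2
a=cv2.imread('pics/w2.png')[50:270,120:400]; cv2.imwrite('pics/w2c.png',cv2.resize(a,None,fx=2.7,fy=2.7,interpolation=cv2.INTER_CUBIC))"
```

```text
[[  1.    0.    0.  528. ]
 [ -0.    1.    0.3 -31.1]
 [ -0.   -0.3   1.  378.8]
 [  0.    0.    0.    1. ]]
2.9 [ 527.  -113.   228.4] [3.1 0.  1.6] 0.5544031335660665
jig 0.74 [589.   60.4   0.1] [302.3  18.9]
jig 0.64 [ 543.  -110.3   -1.6] [262.1 164. ]
bridge_top 0.8 [ 602.6 -109.7   44.2] [314.1 171. ]
channel_front 0.76 [ 497.9 -101.6   22.9] [226.6 161.5]
channel_front 0.71 [560.   53.9  16.9] [278.5  21.7]
```

View pics/w2c.png

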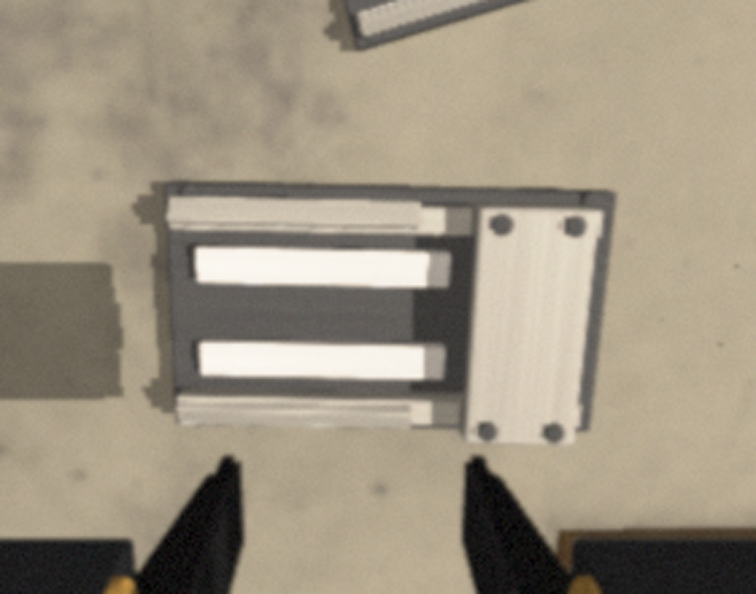

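The crop shows the large jig with its bridge right. The strip ends are at crop px (194,265), (450,270), (199,360) and (445,362). The base top corners are at (175,183) and (613,193), and the bridge front edge runs (480,207)–(465,438).

```bash
cat > jigfit.py <<'E'
from h import *
from scipy.optimize import least_squares
np.set_printoptions(precision=2,suppress=True)
p=env.read_camera("wrist")
obs=[((-87,22,24),(194,265)),((28,22,24),(450,270)),((-87,-22,24),(199,360)),((28,-22,24),(445,362))]
px=np.array([o[1] for o in obs])/2.7+[120,50]-.5*(1-1/2.7)
J=np.array([o[0] for o in obs],float)
def f(q): 
    W=R.from_euler("z",q[2]).apply(J)+[q[0],q[1],q[3] if len(q)>3 else 0]
    return np.ravel([proj(a,p)-b for a,b in zip(W,px)])
for q0 in ([542,-107,0],[542,-107,0,0]):
    r=least_squares(f,q0); print(r.x,r.fun)
q=r.x if 0 else least_squares(f,[542,-107,0]).x
for nm,pt in dict(cornerTL=(-102.5,58,16),cornerTR=(102.5,58,16),bf1=(35,50,49.5),bf2=(35,-50,49.5),bc=(60,0,49.5),be=(85,50,49.5)).items():
    u=proj(R.from_euler("z",q[2]).apply(pt)+[q[0],q[1],0],p); print(nm,(u-[120,50])*2.7)
E
python3 jigfit.py
```

```text
[ 543.42 -108.28   -0.02] [ 0.71  0.32 -0.6  -0.21  0.36 -0.35 -0.48  0.12]
[ 543.57 -107.49   -0.02    3.87] [ 0.19  0.16 -0.08 -0.36 -0.13 -0.13  0.01  0.34]
cornerTL [160.55 182.17]
cornerTR [613.65 188.91]
bf1 [475.18 211.19]
bf2 [461.8  436.64]
bc [525.82 329.52]
be [595.5  212.93]
```

Call:
drive_tool:
  rows:
    - [[0.23,0.02,0,0,0,0,0.55],[0.23,0.02,0,0,0,0,0.55],[0.23,0,0,0,0,0,0.55],[0.23,0,0,0,0,0,0.55],[0.23,0,0,0,0,0,0.55]]

```text
t: 3.72
eef_pos: [539.0, 177.0, 228.9]
tcp_rot: [3.14, -0.0, 1.565]
ft_force: [2.2, -0.3, -0.1]
opening: 0.553
grip_force: 0.0
```

Call:
drive_tool:
  rows:
    - [[0.23,0,0.02,0,0,0,0.55],[0,0,0,0,0,0,0.55],[0,0,0,0,0,0,0.55]]

```text
t: 4.1
eef_pos: [539.4, 232.4, 223.3]
tcp_rot: [3.141, 0.0, 1.565]
ft_force: [-0.6, -0.1, 0.2]
opening: 0.552
grip_force: 0.0
```

```bash
python3 look.py w3 cover cover_grip cover_slot; python3 -c "
import cv2
a=cv2.imread('pics/w3.png')[50:270,120:400]; cv2.imwrite('pics/w3c.png',cv2.resize(a,None,fx=2.7,fy=2.7,interpolation=cv2.INTER_CUBIC))"
```

```text
[[  1.    0.    0.  539.9]
 [ -0.    1.    0.3 314.7]
 [  0.   -0.3   1.  374.5]
 [  0.    0.    0.    1. ]]
4.15 [539.6 231.9 223.3] [3.1 0.  1.6] 0.5532369928571665
cover 0.83 [382.1 182.3  -0.3] [135.  203.8]
cover 0.78 [555.1 238.4   3.4] [261.8 163.1]
cover_grip 0.71 [338.1 184.5  28.7] [ 91.6 210.1]
cover_grip 0.68 [512.  247.7  37.1] [226.5 161.4]
cover_slot 0.95 [417.8 184.9  -0.3] [160.9 201.8]
cover_slot 0.77 [594.1 241.6  -2.5] [291.2 159.6]
```

View pics/w3c.png

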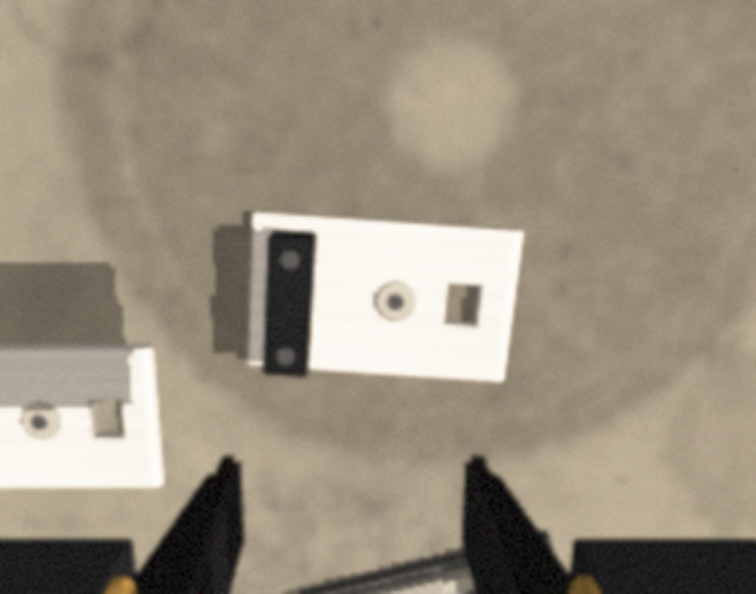

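The crop confirms plate A: grip bar centre at crop px (290,304), bush (396,301), slot (463,304), and nose edge on the right. I'll fit its pose.

```bash
cat > platefit.py <<'E'
from h import *
from scipy.optimize import least_squares
np.set_printoptions(precision=3,suppress=True)
p=env.read_camera("wrist")
obs=[((-60,36,10),(253,212)),((-60,-36,10),(248,363)),((40,0,10),(463,303.5)),((8,0,13),(396,301)),((-50,31,44),(269,232)),((-30,31,44),(315,234)),((-30,-31,44),(306,375)),((-50,-31,44),(264,374))]
px=np.array([o[1] for o in obs])/2.7+[120,50]-.5*(1-1/2.7)
J=np.array([o[0] for o in obs],float)
def f(q):
    W=R.from_euler("z",q[2]).apply(J)+[q[0],q[1],q[3] if len(q)>3 else 0]
    return np.ravel([proj(a,p)-b for a,b in zip(W,px)])
for q0 in ([551,245,0],[551,245,0,0]):
    r=least_squares(f,q0); q=r.x; print(q,abs(r.fun).max()); print("grip",R.from_euler("z",q[2]).apply([-40,0,32])+[q[0],q[1],0])
    yaw=np.pi/2+q[2]
s=env.state(); print(s["eef_pos"],s["tcp_rot"],[ (R.from_euler("xyz",s["tcp_rot"])).as_matrix()[:,1]])
g=R.from_euler("z",q[2]).apply([-40,0,35])+[q[0],q[1],0]
plan(np.r_[g[:2],90],yaw,3)
E
python3 platefit.py
```

```text
[552.828 243.047  -0.079] 0.7299304382360106
grip [512.954 246.21   32.   ]
[552.775 242.857  -0.079  -1.025] 0.6373361687323609
grip [512.9   246.017  32.   ]
[539.952 231.657 223.113] [3.141 0.    1.563] [array([ 1.   , -0.008,  0.   ])]
[0.0189, -0.0363, 0.1775, 0.0, -0.0, 0.0076]
[0.018, -0.0367, 0.1775, 0.0, -0.0, 0.0076]
[0.0171, -0.0371, 0.1775, 0.0, -0.0, 0.0076]
```

Call:
drive_tool:
  rows:
    - [[0.019,-0.036,0.178,0,0,0.0076,0.45],[0.018,-0.037,0.178,0,0,0.0076,0.45],[0.017,-0.037,0.178,0,0,0.0076,0.45],[0,0,0,0,0,0,0.45],[0,0,0,0,0,0,0.45]]

```text
t: 4.97
eef_pos: [513.8, 246.9, 90.8]
tcp_rot: [3.14, -0.001, 1.493]
ft_force: [0.3, 0.9, 1.4]
opening: 0.448
grip_force: 0.0
```

```bash
python3 - <<'E'
from h import *
p=env.read_camera("wrist"); cv2.imwrite("pics/w4.png",p["color"])
s=env.state(); print(s["eef_pos"],s["tcp_rot"],s["opening"])
for x in (-10,10):
  print(proj(R.from_euler("z",-.079).apply([-40+x,31,44])+[552.8,243,0],p))
plan([512.9,246.1,35],np.pi/2-.079,2)
E
```

```text
[513.9341344  246.96689154  91.14713002] [ 3.13892700e+00 -1.01922997e-03  1.49302171e+00] 0.4483643630761946
[234.51963297 179.0728782 ]
[262.89122222 179.05819196]
[-0.002, -0.0022, 0.1123, 0.0004, -0.0002, 0.0002]
[-0.0019, -0.0021, 0.1123, 0.0004, -0.0002, 0.0002]
```

View pics/w4.png

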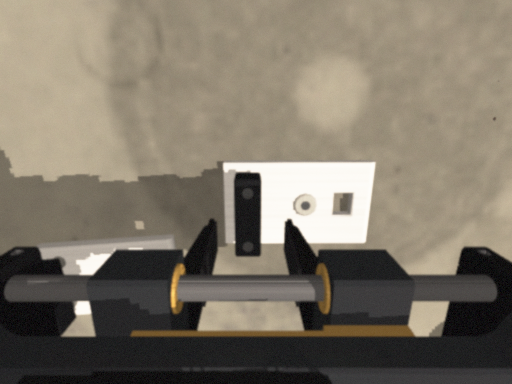

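The bar sits at px (235–262, 174–255), centred between the fingers at 213 and 288. Descending and gripping.

Call:
drive_tool:
  rows:
    - [[0,-0.002,0.112,0,0,0,0.45],[0,-0.002,0.112,0,0,0,0.45],[0,0,0,0,0,0,0.45],[0,0,0,0,0,0,0.0],[0,0,0,0,0,0,0.0]]

```text
t: 5.65
eef_pos: [512.3, 247.3, 34.8]
tcp_rot: [3.139, -0.001, 1.493]
ft_force: [-0.7, -0.5, 0.1]
opening: 0.297
grip_force: 0.0
```

Call:
drive_tool:
  rows:
    - [[0,0,0,0,0,0,0.0],[0,0,0,0,0,0,0.0]]

```text
t: 5.9
eef_pos: [512.0, 247.2, 34.3]
tcp_rot: [3.14, -0.0, 1.493]
ft_force: [-0.7, -0.5, 7.7]
opening: 0.211
grip_force: 30.0
```

Call:
drive_tool:
  rows:
    - [[0,0,-0.1,0,0,0,0.0],[0,0,-0.2,0,0,0,0.0],[0,0,-0.2,0,0,0,0.0],[0,0,0,0,0,0,0.0],[0,0,0,0,0,0,0.0]]

```text
t: 6.52
eef_pos: [511.0, 246.9, 157.6]
tcp_rot: [-3.141, 0.001, 1.493]
ft_force: [-0.1, 0.7, -2.8]
opening: 0.209
grip_force: 30.0
```

```bash
python3 look.py w5; python3 - <<'E'
import cv2
a=cv2.imread('pics/w5.png')[130:290,190:430]; cv2.imwrite('pics/w5c.png',cv2.resize(a,None,fx=3.3,fy=3.3,interpolation=cv2.INTER_CUBIC))
from h import *
plan([458.4,-106.5,130],np.pi/2-.02,7)
E
```

```text
[[  1.    0.1   0.  517.7]
 [ -0.1   1.    0.3 328.9]
 [ -0.   -0.3   1.  308.7]
 [  0.    0.    0.    1. ]]
6.575 [510.9 246.9 157. ] [-3.1  0.   1.5] 0.20480156683808712
[-0.2036, -0.0142, 0.0157, -0.0001, 0.0, -0.0026]
[-0.2035, -0.0159, 0.0156, -0.0001, 0.0, -0.0026]
[-0.2034, -0.0176, 0.0156, -0.0001, 0.0, -0.0026]
[-0.2032, -0.0193, 0.0156, -0.0001, 0.0, -0.0026]
[-0.203, -0.0209, 0.0155, -0.0001, 0.0, -0.0026]
[-0.2029, -0.0226, 0.0155, -0.0001, 0.0, -0.0026]
[-0.2027, -0.0243, 0.0155, -0.0001, 0.0, -0.0026]
```

View pics/w5c.png

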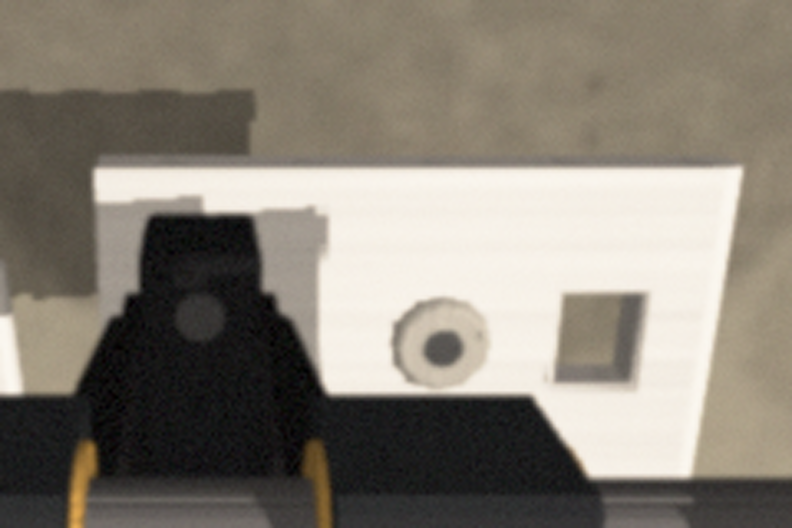

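The plate is held level-looking, with slot corners at crop px (563,292), (648,292), (640,384) and (555,382), the rear corner at (93,169), and the bush at (441,342). I'll fit it in the tool frame.

```bash
cat > heldfit.py <<'E'
from h import *
from scipy.optimize import least_squares
np.set_printoptions(precision=3,suppress=True)
p=env.read_camera("wrist"); s=env.state(); t=np.array(s["eef_pos"]); yt=s["tcp_rot"][2]-np.pi/2
obs=[((-60,36,10),(93,169)),((32,10,10),(563,292)),((48,10,10),(648,292)),((48,-10,10),(640,384)),((32,-10,10),(555,382)),((8,0,13),(441,342)),((-50,31,44),(150,215)),((-30,31,44),(255,215))]
px=np.array([o[1] for o in obs])/3.3+[190,130]-.5*(1-1/3.3)
J=np.array([o[0] for o in obs],float)
G=np.array([-40,0,34.3])
def f(q): # grip offset in plate frame, yaw, dz, pitch
    r=R.from_euler("z",yt)*R.from_euler("xyz",[0,q[4] if len(q)>4 else 0,q[2]])
    W=r.apply(J-G+[q[0],q[1],q[3] if len(q)>3 else 0])+t
    return np.ravel([proj(a,p)-b for a,b in zip(W,px)])
for n in (3,4,5):
    r=least_squares(f,np.zeros(n)); print(r.x,abs(r.fun).max())
E
python3 heldfit.py
```

```text
[-0.161  2.888 -0.031] 7.221197854413248
[-0.44   3.374 -0.032  1.212] 7.56459135350363
[-0.627  1.665 -0.024 -4.411 -0.047] 7.094782402084405
```

Call:
drive_tool:
  rows:
    - [[-0.203,-0.014,0.015,0,0,-0.003,0],[-0.203,-0.016,0.015,0,0,-0.003,0],[-0.203,-0.018,0.015,0,0,-0.003,0],[-0.203,-0.02,0.015,0,0,-0.003,0],[-0.203,-0.022,0.015,0,0,-0.003,0]]

```text
t: 7.25
eef_pos: [473.4, -6.4, 138.4]
tcp_rot: [-3.14, -0.0, 1.541]
ft_force: [1.0, 0.0, -3.5]
opening: 0.209
grip_force: 30.0
```

Call:
drive_tool:
  rows:
    - [[-0.203,-0.023,0.015,0,0,-0.003,0],[-0.203,-0.024,0.015,0,0,-0.003,0],[0,0,0,0,0,0,0],[0,0,0,0,0,0,0]]

```text
t: 7.75
eef_pos: [459.5, -105.9, 131.3]
tcp_rot: [-3.14, -0.001, 1.558]
ft_force: [-0.2, -0.2, -2.7]
opening: 0.208
grip_force: 30.0
```

```bash
python3 look.py w6 bridge_top jig channel_front; python3 - <<'E'
import cv2
a=cv2.imread('pics/w6.png')[70:290,170:490]; cv2.imwrite('pics/w6c.png',cv2.resize(a,None,fx=2.5,fy=2.5,interpolation=cv2.INTER_CUBIC))
E
```

```text
[[  1.    0.    0.  460.9]
 [ -0.    1.    0.3 -23.8]
 [ -0.   -0.3   1.  282.5]
 [  0.    0.    0.    1. ]]
7.8 [ 459.6 -105.4  131.5] [-3.1 -0.   1.6] 0.20754845060214083
bridge_top 0.72 [ 604.8 -108.4   45.5] [418.4 202.1]
jig 0.78 [ 544.5 -108.6   -3.4] [333.1 187.3]
```

View pics/w6c.png

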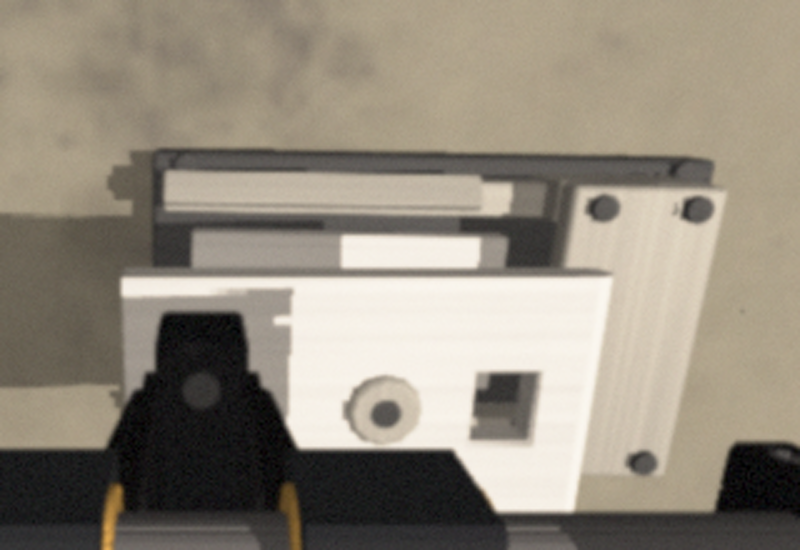

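The jig sits squarely under the plate, with the bridge at crop px (560–725, 185–475). My bar correspondences were wrong: the topmost bar edge is its bottom edge, z = 20. I'll refit with this view.

```bash
sed -i 's/^obs=.*/obs=[((-60,36,10),(122,277)),((32,10,10),(475,373)),((48,10,10),(541,373)),((48,-10,10),(536,444)),((32,-10,10),(471,440)),((8,0,13),(384,408)),((-50,31,20),(160,313)),((-30,31,20),(243,313))]/; s/3\.3+\[190,130\]-.5\*(1-1\/3.3)/2.5+[170,70]-.3/' heldfit.py; cat >> heldfit.py <<'E'
print(r.fun.reshape(-1,2).round(1).tolist())
# jig
O=[((-87,32,24),None)]
jo=[((35,42,49.5),None)]
np.save("px.npy",px)
q=np.array([543.4,-108.2,-.02])
for nm,pt in dict(TL=(-102.5,58,16),TR=(102.5,58,16),lipL=(-97,0,36),lipR=(12,0,36),stripL=(-87,28,24),stripR=(28,28,24),bf=(35,46,49.5),bb=(85,46,49.5)).items():
    print(nm,(proj(R.from_euler("z",q[2]).apply(pt)+[q[0],q[1],0],p)-[170,70])*2.5)
E
python3 heldfit.py
```

```text
[ 0.504 -1.316  0.01 ] 2.2165206581900065
[ 0.507 -1.321  0.01  -0.013] 2.2145664717722298
[-0.48  -2.698  0.023 -4.547 -0.049] 1.8221311380834493
[[0.8, 1.4], [1.2, -0.1], [-0.1, -0.2], [-1.5, -1.0], [0.3, 0.6], [0.7, 1.8], [-0.3, -1.1], [-1.0, -1.3]]
TL [148.803 153.345]
TR [713.299 158.236]
lipL [162.263 322.759]
lipR [465.273 325.222]
stripL [190.879 239.527]
stripR [506.4   242.187]
bf [567.151 204.728]
bb [721.49  206.023]
```

Call:
drive_tool:
  rows:
    - [[0.001,-0.003,0.12,0,0,0.002,0],[0,0,0.1,0,0,0,0],[0,0,0.04,0,0,0,0],[0,0,0.015,0,0,0,0],[0,0,0,0,0,0,0]]

```text
t: 8.62
eef_pos: [459.4, -105.8, 63.7]
tcp_rot: [3.141, 0.0, 1.553]
ft_force: [0.8, -0.2, -4.0]
opening: 0.208
grip_force: 30.0
```

Call:
drive_tool:
  rows:
    - [[0,0,0.01,0,0,0,0],[0,0,0,0,0,0,0]]

```text
t: 8.88
eef_pos: [459.2, -105.9, 61.1]
tcp_rot: [3.141, 0.0, 1.553]
ft_force: [0.1, -0.1, -3.2]
opening: 0.209
grip_force: 30.0
```

Call:
drive_tool:
  rows:
    - [[0,0,0.008,0,0,0,0],[0,0,0,0,0,0,0]]

```text
t: 9.12
eef_pos: [459.1, -105.8, 58.8]
tcp_rot: [-3.142, 0.0, 1.553]
ft_force: [0.8, 0.6, -2.9]
opening: 0.208
grip_force: 30.0
```

Call:
drive_tool:
  rows:
    - [[0,0,0.004,0,0,0,0],[0,0,0,0,0,0,0]]

```text
t: 9.38
eef_pos: [459.2, -105.9, 57.9]
tcp_rot: [3.141, 0.0, 1.553]
ft_force: [-1.6, -0.9, 0.3]
opening: 0.208
grip_force: 30.0
```

```bash
python3 look.py w7; python3 - <<'E'
import cv2
a=cv2.imread('pics/w7.png')[90:290,180:500]; cv2.imwrite('pics/w7c.png',cv2.resize(a,None,fx=2.5,fy=2.5,interpolation=cv2.INTER_CUBIC))
E
```

```text
[[  1.    0.    0.  460.7]
 [ -0.    1.    0.3 -23.6]
 [  0.   -0.3   1.  209.1]
 [  0.    0.    0.    1. ]]
9.425 [ 459.2 -105.9   57.9] [3.1 0.  1.6] 0.2065475514876305
```

View pics/w7c.png

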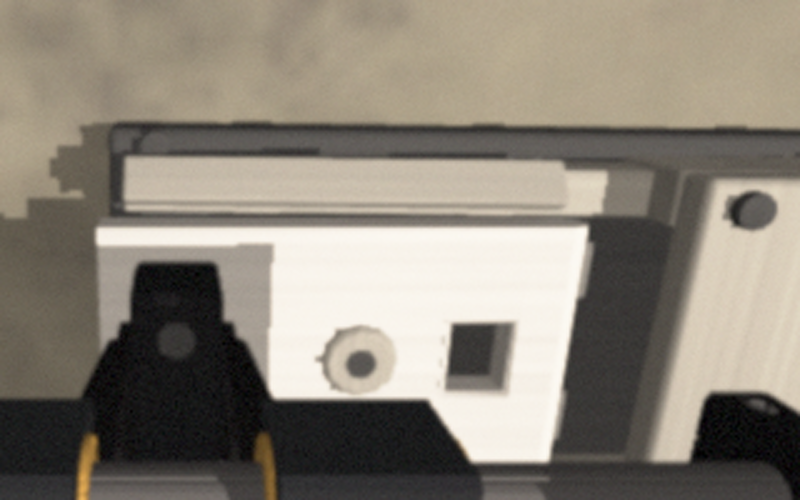

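The plate lies on the strips between the rails, parallel, at crop px (97–587, 222+) and clear of the bridge at 650+. Contact height 57.9 fits the 58.3 I expected. Sliding in.

Call:
drive_tool:
  rows:
    - [[0,0.05,-0.001,0,0,0,0],[0,0.05,0,0,0,0,0],[0,0.05,0,0,0,0,0],[0,0.05,0,0,0,0,0],[0,0,0,0,0,0,0]]

```text
t: 10.05
eef_pos: [510.6, -106.8, 58.1]
tcp_rot: [3.14, 0.001, 1.553]
ft_force: [1.3, -0.6, -0.5]
opening: 0.206
grip_force: 30.0
```

Call:
drive_tool:
  rows:
    - [[0,0.03,0,0,0,0,0],[0,0.028,0,0,0,0,0],[0,0,0,0,0,0,0],[0,0,0,0,0,0,0]]

```text
t: 10.55
eef_pos: [524.0, -107.1, 58.2]
tcp_rot: [3.14, 0.0, 1.553]
ft_force: [1.1, 0.1, 0.4]
opening: 0.206
grip_force: 30.0
```

```bash
python3 - <<'E'
from h import *
np.set_printoptions(precision=1,suppress=True)
for c in ["wrist","top","scene"]:
    p=env.read_camera(c); cv2.imwrite(f"pics/{c}8.png",p["color"])
    for n in ["bridge_top","cover_grip","jig"]:
        for d in env.place_of(n,p):
            if d["score"]>.4: print(c,n,round(d["score"],2),w(d["at"],p))
s=env.state(); print(s["eef_pos"],s["tcp_rot"],s["ft_force"])
a=cv2.imread('pics/wrist8.png')[90:290,130:450]; cv2.imwrite('pics/w8c.png',cv2.resize(a,None,fx=2.5,fy=2.5,interpolation=cv2.INTER_CUBIC))
E
```

```text
wrist bridge_top 0.58 [ 603.8 -110.2   43.2]
wrist cover_grip 0.89 [ 523.9 -109.    61.7]
wrist cover_grip 0.6 [ 604.4 -107.6   45.2]
top bridge_top 0.92 [618.3  75.8  30.9]
top bridge_top 0.84 [ 600.8 -108.7   48. ]
top jig 0.67 [586.5  63.    1.6]
scene bridge_top 0.89 [620.9  76.   33.5]
scene bridge_top 0.87 [ 603.4 -110.6   50.9]
scene cover_grip 0.84 [338.5 181.8  34.2]
scene cover_grip 0.53 [ 522.4 -111.3   53.4]
scene jig 0.85 [589.6  61.7   0. ]
scene jig 0.68 [ 546.7 -107.3   -1.2]
[ 523.6 -107.    58.1] [3.1 0.  1.6] [ 0.6 -0.8  0.3]
```

View pics/w8c.png

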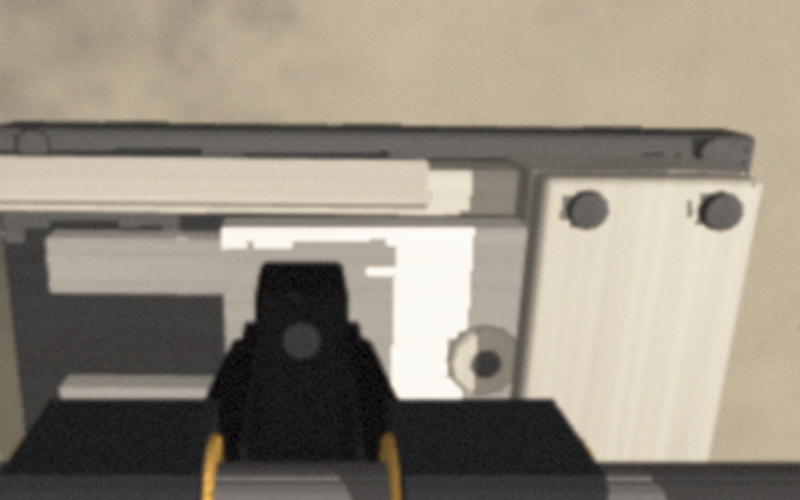

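The plate's nose is under the bridge and the rear edge is at crop px 221. The TCP is at x 523.6, which is the computed home. Pressing down gently.

Call:
drive_tool:
  rows:
    - [[0,0,0.004,0,0,0,0],[0,0,0.004,0,0,0,0],[0,0,0.004,0,0,0,0],[0,0,0,0,0,0,0],[0,0,0,0,0,0,0]]

```text
t: 11.78
eef_pos: [523.7, -107.0, 55.1]
tcp_rot: [3.141, 0.0, 1.553]
ft_force: [1.8, -2.1, 1.8]
opening: 0.209
grip_force: 30.0
```

Call:
drive_tool:
  rows:
    - [[0,0,0.004,0,0,0,0],[0,0,0.004,0,0,0,0],[0,0,0.004,0,0,0,0],[0,0,0,0,0,0,0]]

```text
t: 12.28
eef_pos: [523.6, -107.0, 52.1]
tcp_rot: [3.142, 0.0, 1.553]
ft_force: [0.9, -1.7, 4.5]
opening: 0.207
grip_force: 30.0
```

Call:
drive_tool:
  rows:
    - [[0,0,0.004,0,0,0,0],[0,0,0.004,0,0,0,0],[0,0,0,0,0,0,0]]

```text
t: 12.65
eef_pos: [523.6, -107.0, 50.3]
tcp_rot: [3.141, 0.0, 1.553]
ft_force: [0.0, -1.6, 7.7]
opening: 0.208
grip_force: 30.0
```

Call:
drive_tool:
  rows:
    - [[0,0,0.004,0,0,0,0],[0,0,0,0,0,0,0],[0,0,0,0,0,0,0]]

```text
t: 13.02
eef_pos: [523.7, -107.0, 50.3]
tcp_rot: [3.141, 0.0, 1.553]
ft_force: [-4.1, -0.9, 21.2]
opening: 0.207
grip_force: 30.0
```

```bash
python3 - <<'E'
from h import *
np.set_printoptions(precision=1,suppress=True)
p=env.read_camera("wrist"); cv2.imwrite("pics/w9.png",p["color"]); s=env.state(); print(s["t"],s["eef_pos"],s["ft_force"],s["moment"])
a=p["color"][90:290,130:450]; cv2.imwrite('pics/w9c.png',cv2.resize(a,None,fx=2.5,fy=2.5,interpolation=cv2.INTER_CUBIC))
q=np.array([543.6,-108,-.02])
for nm,pt in dict(rearcorner=(-40,36,26),rearfree15=(-40,36,32.5),bush=(28,0,29),barend1=(-30,31,36)).items():
    print(nm,(proj(R.from_euler("z",q[2]).apply(pt)+[q[0],q[1],0],p)-[130,90])*2.5)
E
```

```text
13.075 [ 523.7 -107.    50.3] [-4.1 -1.5 20.6] [-0.1  0.6 -0. ]
rearcorner [219.7 225.2]
rearfree15 [216.9 232.2]
bush [483.8 361.9]
barend1 [257.9 256.3]
```

View pics/w9c.png

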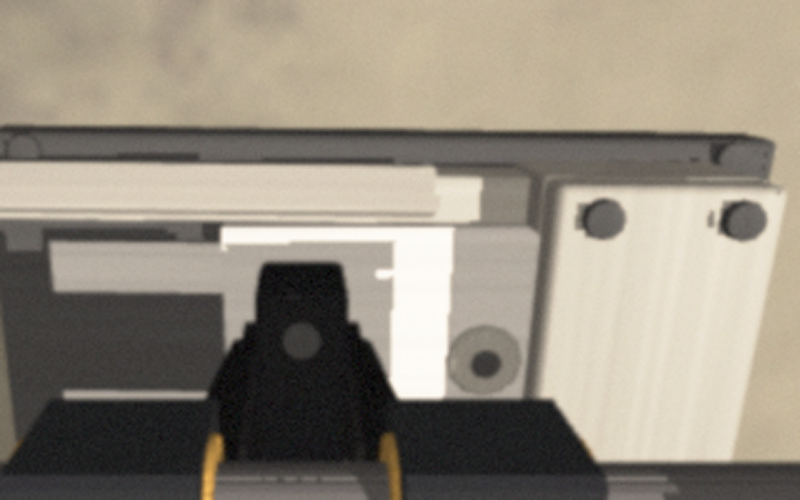

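The plate is home:
- **Position:** the rear corner at (222,227) and bush at (484,360) match the predicted home pixels (220,225) and (484,362).
- **Depth:** it stopped hard at TCP z 50.3, 8 mm below the laid height.
- **Hold:** about 21 N pressing down, within the 40 N limit.

```bash
python3 -c "
from cell import env
print(env.job_done())"
```

```text
the job is handed in; nothing more can be done
None
```

The far bush plate is in the larger jig, nose under the bridge with its slot over the pin and pressed flush. I handed the job in at about 13 s, still holding it down with about 21 N, and didn't touch the tin, vee block or spring.

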